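# Count to the third gap and slide the jar home

### The job

Restock the wooden lip-scrub rack without picking anything up: starting at the end where the black ticket card stands, count off its gaps by running a closed fingertip along the tops of the dividers, touching the first (the outermost), the second and the third in turn. Then push the mint-green jar that stands on the counter into the third gap from that end, the one just past the third divider, until it is fully home against the back board. Keep the jar upright and sliding on the counter, never lifted, and leave the other two jars, the card and the pot of sticks where they are.

Things in the scene. Friction and masses are not known exactly. Their poses are not given: they have to be found in the camera images.
- rack: display rack fixed to the counter: dividers a to g (+y to -y end, 54 mm between centres) before a back board 332 mm wide, 55 mm high. Six gaps 46 mm wide, 86 mm deep, centred at y = +135, +81, +27, -27, -81, -135 mm, open in front and above, no floor: jars slide on the counter. Origin on the counter, mid-row at the dividers' front ends; x into the gaps (board's face at x = 86 mm), y along the row, z up
- divider_a: pale wooden divider of the rack, the outermost at the rack's +y end: 8 mm thick, 86 mm deep, 30 mm high, fixed, its top edge and front end rounded (4 mm radius). Origin at its foot, middle of its thickness, at its front end; x runs back along the divider, y across it, z up
- divider_b: pale wooden divider of the rack, number 2 of 7 counted from the +y end: 8 mm thick, 86 mm deep, 30 mm high, fixed, its top edge and front end rounded (4 mm radius). Origin at its foot, middle of its thickness, at its front end; x runs back along the divider, y across it, z up
- divider_c: pale wooden divider of the rack, number 3 of 7 counted from the +y end: 8 mm thick, 86 mm deep, 30 mm high, fixed, its top edge and front end rounded (4 mm radius). Origin at its foot, middle of its thickness, at its front end; x runs back along the divider, y across it, z up
- divider_d: pale wooden divider of the rack, number 4 of 7 counted from the +y end: 8 mm thick, 86 mm deep, 30 mm high, fixed, its top edge and front end rounded (4 mm radius). Origin at its foot, middle of its thickness, at its front end; x runs back along the divider, y across it, z up
- divider_e: pale wooden divider of the rack, number 5 of 7 counted from the +y end: 8 mm thick, 86 mm deep, 30 mm high, fixed, its top edge and front end rounded (4 mm radius). Origin at its foot, middle of its thickness, at its front end; x runs back along the divider, y across it, z up
- divider_f: pale wooden divider of the rack, number 6 of 7 counted from the +y end: 8 mm thick, 86 mm deep, 30 mm high, fixed, its top edge and front end rounded (4 mm radius). Origin at its foot, middle of its thickness, at its front end; x runs back along the divider, y across it, z up
- divider_g: pale wooden divider of the rack, the outermost at the rack's -y end: 8 mm thick, 86 mm deep, 30 mm high, fixed, its top edge and front end rounded (4 mm radius). Origin at its foot, middle of its thickness, at its front end; x runs back along the divider, y across it, z up
- jar_mint: loose round jar, mint-green with a black lid and a mint dot on it, 40 mm across, 36 mm high, about 70 g; stands upright on the counter in front of the rack. Origin at the centre of its underside. Home in a gap, its centre lies at x = 66 mm of the rack's frame
- jar_pink: bystander: a pink jar of the same shape and size, already home at the back of a gap. Origin at the centre of its underside
- jar_amber: bystander: an amber jar of the same shape and size, already home at the back of a gap. Origin at the centre of its underside
- card: loose blank black ticket card upright in a dark wooden foot, 60 mm wide (its y), 36 mm deep, 68 mm high overall; stands on the counter beyond one end of the rack, divider_a's or divider_g's, and so marks the end to count from. Origin at the centre of its underside
- pot: loose clear pot with a white band, full of wooden tester sticks, 56 mm across, 98 mm high overall; stands on the counter beyond the other end of the rack. Origin at the centre of its underside
There are look-alikes about, which are no part of the job. There is more than one size of the jar_mint; the job needs the smallest.

How it is judged (in metres and radians):
On the way, in this order (a step that is already met when the one before it is completed fails the run):
1. a fingertip touches the first divider, the outermost at the card's end (((y of card in the frame of rack above 0 m and contact force between the fingers and divider_a above 0.3 N) or (y of card in the frame of rack below 0 m and contact force between the fingers and divider_g above 0.3 N))).
2. then it touches the second divider (((y of card in the frame of rack above 0 m and contact force between the fingers and divider_b above 0.3 N) or (y of card in the frame of rack below 0 m and contact force between the fingers and divider_f above 0.3 N))).
3. then it touches the third divider (((y of card in the frame of rack above 0 m and contact force between the fingers and divider_c above 0.3 N) or (y of card in the frame of rack below 0 m and contact force between the fingers and divider_e above 0.3 N))).
4. then the mint jar passes into the mouth of the third gap (((y of card in the frame of rack above 0 m and y of jar_mint in the frame of rack between 0.015 and 0.039 m) or (y of card in the frame of rack below 0 m and y of jar_mint in the frame of rack between -0.039 and -0.015 m)) and x of jar_mint in the frame of rack above 0 m).
At the end, for the whole second after the job is handed in: The mint jar stands upright (within 0.1 rad) and at rest on the counter in the third gap from the card's end, its back within 8 mm of the back board; the pink and amber jars, the card and the pot are within 15 mm of where they began (((y of card in the frame of rack above 0 m and y of jar_mint in the frame of rack between 0.015 and 0.039 m) or (y of card in the frame of rack below 0 m and y of jar_mint in the frame of rack between -0.039 and -0.015 m)) and x of jar_mint in the frame of rack above 0.058 m and angle between jar_mint's own z axis and vertical below 0.1 rad and height (world z) of jar_mint below 0.004 m and linear speed of jar_mint below 0.01 m/s and distance of each of jar_pink, jar_amber, card, pot from where it was at the start of the episode below 0.015 m); the robot touches nothing.
It fails at once if the mint jar is lifted more than 8 mm off the counter (height (world z) of jar_mint above 0.008 m).
It fails at once if the mint jar is tipped by more than 0.35 rad (angle between jar_mint's own z axis and vertical above 0.35 rad).
It fails at once if another jar, the card or the pot is moved by more than 15 mm or tipped (distance of any of jar_pink, jar_amber, card, pot from where it was at the start of the episode above 0.015 m or angle between any of jar_pink, jar_amber, card, pot's own z axis and vertical above 0.35 rad).
It also fails if it takes over 61 s, if anything falls off the work surface, if the arm or the gripper's body presses on something with over 40 N, if the wrist force passes 120 N, or if a joint passes its speed limit or range.

### The arm

A 6-joint arm with a two-finger parallel gripper is mounted at the origin on the work surface. World frame = base frame: x ahead of the robot, y to its left, z up, the work surface at z = 0. Lengths are in m, angles in degrees, forces in N, time in s.
With the tool pointing down it reaches from about 0.25 to 0.725 m from the base axis. Payload 9.7 kg.
Tool frame: the origin (TCP) lies at the very end of the fingers, on their centre line; the grasp point (between the pads) lies 19 mm behind it (bot.grip_point_offset is the distance from the TCP to the grasp point, in m); y points along the fingers, x is the direction in which the jaws open and shut, and the axes are right-handed (so a half turn about y gives the same grasp; the last joint's range is limited). The gripper opens to 85 mm and grips with 20 to 120 N. Pads are 22 mm wide; open, the fingers measure 114 mm over their backs; the gripper's body (76 mm by 85 mm) begins 54 mm behind the grasp point. The pads swing forward as they close: fully open they stand 13 mm farther back than shut.
Start: joints at [67.666, 4.979, 10.078, 95.1, 0, 90], TCP at [0.209, 0.509, 0.231] pointing down, gripper open.
Joint ranges: [-179.16, 179.16], [-48.56, 103.87], [-65.8, 70.77], [-126.05, 130.52], [-82.76, 87.17], [-180, 180]. Speed limits (degrees/s): [127.2, 127.2, 147.25, 180, 180, 180].

### API

Orientations are given as [roll, pitch, yaw] about the fixed x, y, z axes, in that order (R = Rz(yaw) Ry(pitch) Rx(roll)).
In Python, from workcell import bot gives the robot as it stands.
- The arm moves only by the shell command python3 -m inch 'ROWS' [FORCE]. ROWS is JSON, a list of rows, each a list of 3 entries, a list of its own where there are three numbers: the shift along the tool's x, y, z in mm, then the turn, a rotation vector about the tool's x, y, z in rad, then the finger opening in mm, from 0 to 85.4. In form: [[[x, y, z], [ax, ay, az], grip], ...]. A call has 1 to 20 rows; each row is the pose to reach, as a shift and turn from the pose measured when the call began, along the tool's axes at that moment; what a row does not reach only later rows make up. A row lasts 1/10 s, in which the tool goes at most 50 mm and 8.59 degrees, less where a joint would pass 70% of its speed; a pose out of reach is approached as far as the arm can. A call with a gripper value outside its range is refused whole. The fingers move at their own pace and stop on an object; FORCE is the grip in N (left out, the last holds). Time passes only in rows, so rows that repeat a pose let the fingers close. It gives the time, the measured TCP pose, the force and the opening at its end, in the units of the state.
- bot.get_obs(): the state, without advancing time (a new reading comes with each control period).
- bot.camera(name): name is "scene" or "side" or "wrist"; returns a dict with "frame" (384x512x3 uint8, red, green, blue), "mtx" (3x3 intrinsics, pixels), "origin" and "orientation" of the camera in the world. Camera axes: x right, y down, z forward; pixel columns grow to the right and rows downward; lengths in m; the calibration is good to about 2 mm. A picture is of the moment at which its call begins. There is no depth.
- bot.job_done(): hands the job in, once; it reports no verdict.
Trained networks look in a picture, given as the dict that the camera call returned (one of the last four; its "shot" number tells which), for a name from the list of things; names that differ only in an ending like _2 or _b are one class to them, and where a whole thing is asked for, a point or a joint stands for the part that bears it (a point fixed in the world has none). Each returns a list of dicts, best first, with "confidence" (0 to 1); they miss things now and then, are a little off and sometimes report something else, mostly with a low value. They report only what shows in the picture. A call takes as long as a camera call. They do not tell look-alikes from the thing itself.
- bot.search_frame(picture, name): "box" ([left, top, right, bottom] in pixels, round what is visible of it).
- bot.cut_out(picture, name): "region" (384x512 bool, what is visible of it) and "box" ([left, top, right, bottom] in pixels, round what is visible of it).
The state is a dict: "time": time; "q": joint angles; "qd": joint speeds; "joint_efforts": joint torques, N m; "ee_pos": TCP position; "tcp_rot": TCP orientation; "wrist_force": force on the tool from outside, world axes, zero at the start; "torque": the same for the moment, N m; "opening": finger opening in m.
Only numpy, scipy, OpenCV 4.12 (cv2) and the standard library are available. Lean on these libraries where they do the work, as an engineer would, in place of code of your own. Each camera call takes 0.05 s, during which the arm holds its last target. There are 200 camera calls.

## Working session

There is one attempt and no reset: what is moved stays moved. The work goes in short steps, Python scripts to look and compute and a shell command to move; the robot and the scene stay as the last step left them, time stands still between calls to the robot, and variables do not carry over. Pictures are saved under pics/ and viewed, about 8 in all and at most 12, crops included, and the job is handed in when it is done.

```bash
mkdir -p pics; cat > h.py <<'E'
import numpy as np, cv2
from workcell import bot
from scipy.spatial.transform import Rotation as R
def rot(o):
    o=np.array(o,float)
    if o.shape==(3,3): return o
    if o.size==4: return R.from_quat(o).as_matrix()
    return R.from_euler('xyz',o,degrees=True).as_matrix()
def ray(p,u,v):
    d=rot(p['orientation'])@np.linalg.inv(p['mtx'])@np.array([u,v,1.]); return np.array(p['origin']),d
def pt(p,u,v,z=0.):
    o,d=ray(p,u,v); return (o+d*(z-o[2])/d[2])
def proj(p,X):
    c=rot(p['orientation']).T@(np.array(X)-p['origin']); c=np.array(p['mtx'])@c; return c[:2]/c[2]
E
python3 - <<'E'
from h import *
ims=[]
for n in ["scene","side"]:
    p=bot.camera(n); ims.append(p['frame']); print(n,p['origin'],p['orientation'],np.array(p['mtx']).round(1).tolist())
    for k in ["rack","divider_a","jar_mint","jar_pink","jar_amber","card","pot"]:
        for d in bot.search_frame(p,k)[:7]: print(k,round(d['confidence'],2),np.round(d['box']).tolist())
    cv2.imwrite(f'pics/{n}0.png',cv2.resize(p['frame'][...,::-1],(800,600)))
print(bot.get_obs())
E
```

```text
scene [1.02591101 0.09015344 0.64182924] [-143.41841375   -0.45209613   97.4369344 ] [[390.4, 0.0, 254.5], [0.0, 390.4, 193.8], [0.0, 0.0, 1.0]]
rack 0.68 [141.0, 198.0, 331.0, 270.0]
rack 0.59 [343.0, 225.0, 387.0, 252.0]
divider_a 0.74 [179.0, 201.0, 191.0, 232.0]
divider_a 0.72 [322.0, 217.0, 333.0, 250.0]
divider_a 0.55 [207.0, 204.0, 217.0, 242.0]
divider_a 0.55 [149.0, 197.0, 163.0, 226.0]
divider_a 0.49 [236.0, 208.0, 246.0, 238.0]
divider_a 0.46 [266.0, 212.0, 274.0, 240.0]
divider_a 0.42 [293.0, 215.0, 304.0, 247.0]
jar_mint 0.89 [219.0, 135.0, 245.0, 167.0]
jar_mint 0.86 [286.0, 153.0, 319.0, 191.0]
jar_mint 0.58 [244.0, 176.0, 264.0, 200.0]
jar_pink 0.52 [274.0, 231.0, 294.0, 245.0]
jar_amber 0.58 [182.0, 221.0, 205.0, 237.0]
card 0.76 [343.0, 227.0, 387.0, 253.0]
pot 0.98 [100.0, 181.0, 138.0, 231.0]
pot 0.7 [293.0, 215.0, 302.0, 245.0]
side [ 0.33339539 -0.42124706  0.63163717] [-139.87600398   -0.35087801  -29.26066373] [[436.1, 0.0, 254.1], [0.0, 436.1, 191.5], [0.0, 0.0, 1.0]]
rack 0.9 [225.0, 111.0, 371.0, 266.0]
divider_a 0.86 [283.0, 195.0, 322.0, 218.0]
divider_a 
[... 530 characters left out ...]
 310.0, 198.0]
pot 0.83 [340.0, 242.0, 385.0, 301.0]
{'time': 0.8, 'q': array([ 6.76647943e+01,  4.97779011e+00,  1.00782892e+01,  9.50993385e+01,
       -2.82301289e-03,  9.00011154e+01]), 'qd': array([ 0.02685541, -0.0264476 , -0.0880445 ,  0.00305036,  0.00726643,
       -0.09405512]), 'joint_efforts': array([-3.53660489e-04, -5.20044458e+01,  4.64844632e+01,  1.06238931e-03,
       -9.65561958e-05,  1.28451353e-05]), 'ee_pos': array([0.20902533, 0.50872881, 0.23129547]), 'tcp_rot': array([-9.00028230e+01, -1.16070344e-03,  6.76636789e+01]), 'wrist_force': array([ 0.16961607, -0.1435921 , -0.29268864]), 'torque': array([0.01347671, 0.0189753 , 0.00110691]), 'opening': 0.08543527958450658}
```

View images.

View pics/scene0.png

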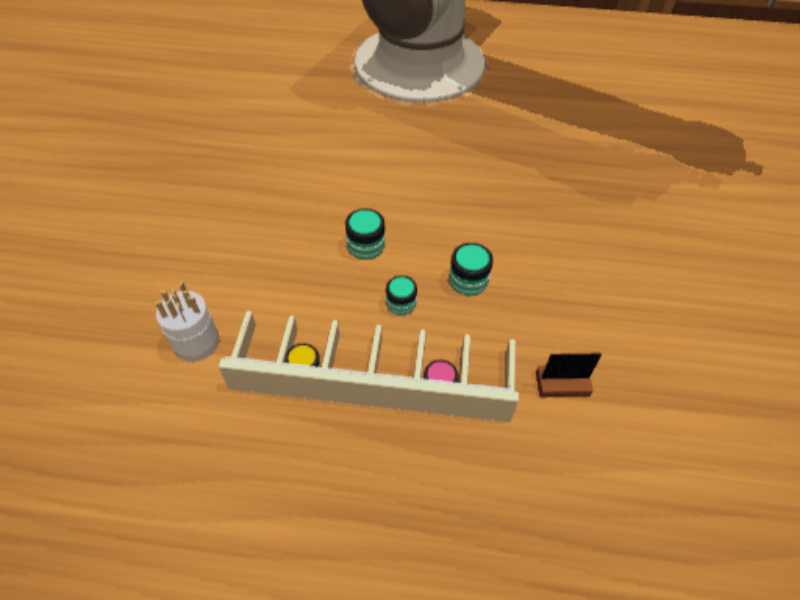

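View pics/side0.png

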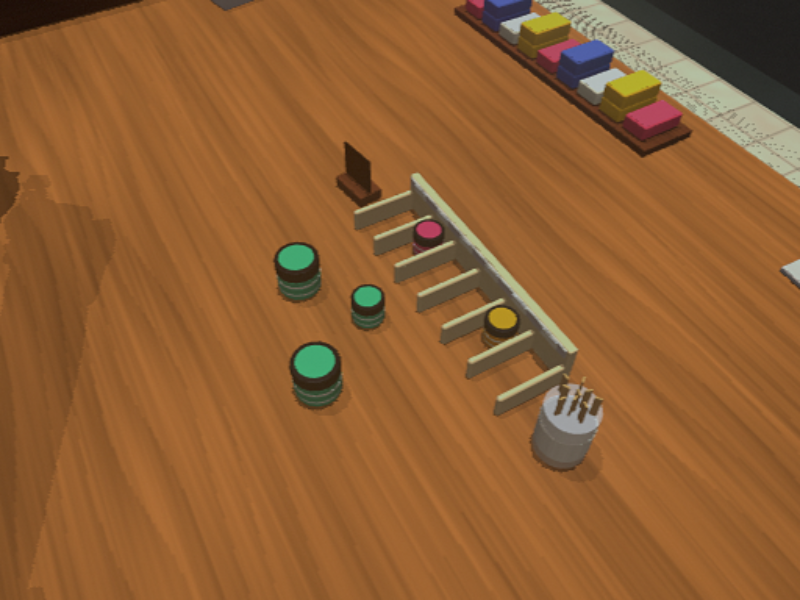

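Card is at the right in scene, which is the rack's +y end (divider_a), with the pot at the other end. The mint candidates in scene (512 px scale) are (232,151) and (302,172), both large, and (254,188), clearly the smallest. The last one is jar_mint. Pink is in gap 2 and amber in gap 5, so gap 3 is empty. Next I'll fit the poses.

```bash
cat > fit.py <<'E'
from h import *
def dots(p,box,col):
    f=p['frame'].astype(int); l,t,r,b=[int(v) for v in box]
    s=f[t:b,l:r]; hsv=cv2.cvtColor(p['frame'],cv2.COLOR_RGB2HSV)[t:b,l:r].astype(int)
    h,sa,v=hsv[...,0],hsv[...,1],hsv[...,2]
    m={'mint':(h>68)&(h<88)&(sa>120)&(v>120),'pink':((h>160)|(h<3))&(sa>100)&(v>130),'amber':(h>20)&(h<30)&(sa>180)&(v>140)}[col].astype(np.uint8)
    n,lab,st,c=cv2.connectedComponentsWithStats(m); i=1+np.argmax(st[1:,4]); return c[i]+[l,t],st[i,2:5]
E
python3 - <<'E'
from fit import *
from scipy.optimize import least_squares
P={n:bot.camera(n) for n in ["scene","side"]}
B={'scene':[('mint',[219,135,245,160]),('mint',[286,153,319,180]),('mint',[242,174,268,194]),('pink',[268,225,298,248]),('amber',[180,215,208,240])],
 'side':[('mint',[177,150,207,180]),('mint',[182,215,225,245]),('mint',[222,180,254,199]),('pink',[262,138,287,158]),('amber',[306,193,332,213])]}
for n in B:
  for c,b in B[n]:
    z=.036
    u,s=dots(P[n],b,c); print(n,c,u.round(1),s,pt(P[n],*u,z).round(4))
pk=pt(P['side'],*dots(P['side'],*B['side'][3][::-1])[0],.036);am=pt(P['side'],*dots(P['side'],*B['side'][4][::-1])[0],.036)
d=(pk-am)[:2]; yaw=np.arctan2(-d[0],d[1]); print('dist',np.linalg.norm(d),'yaw',np.degrees(yaw))
c=(pk+am)[:2]/2; ex=np.array([np.cos(yaw),np.sin(yaw)]); o=c-.066*ex; print('rack0',o)
# refine: detected dividers' pale mask vs model -> draw overlay only
def rk(x,y,z,o=o,yaw=yaw): return [o[0]+x*np.cos(yaw)-y*np.sin(yaw),o[1]+x*np.sin(yaw)+y*np.cos(yaw),z]
out=[]
for n,(l,t,r,b) in {'scene':(130,165,400,280),'side':(160,80,400,310)}.items():
  k=3 if n=='scene' else 2
  im=cv2.resize(P[n]['frame'][t:b,l:r,::-1],None,fx=k,fy=k,interpolation=cv2.INTER_CUBIC)
  q=lambda X:tuple(int(v) for v in (proj(P[n],X)-[l,t]+.5)*k)
  for i in range(7):
    y=.162-.054*i
    cv2.line(im,q(rk(0.004,y,.03)),q(rk(.086,y,.03)),(0,0,255),1)
    cv2.line(im,q(rk(0,y,0)),q(rk(0,y,.03)),(255,0,0),1)
  cv2.line(im,q(rk(.086,.166,.055)),q(rk(.086,-.166,.055)),(0,255,0),1)
  out.append(im)
w=max(i.shape[1] for i in out); out=[cv2.copyMakeBorder(i,0,0,0,w-i.shape[1],0) for i in out]
cv2.imwrite('pics/ov.png',out[0]);cv2.imwrite('pics/ov2.png',out[1])
print(out[0].shape,out[1].shape)
E
```

```text
scene mint [233.1 141.6] [ 21  15 237] [ 0.4475 -0.027   0.036 ]
scene mint [302.  164.4] [ 21  16 275] [0.4918 0.1234 0.036 ]
scene mint [256.6 183.3] [ 16  13 164] [0.5533 0.0374 0.036 ]
scene pink [282.1 237.5] [ 17  13 177] [0.6691 0.0979 0.036 ]
scene amber [193. 227.] [ 18  13 172] [ 0.6689 -0.0642  0.036 ]
side mint [189.  164.3] [ 23  16 289] [0.5075 0.1328 0.036 ]
side mint [200.8 230.8] [ 26  21 426] [ 0.463  -0.0167  0.036 ]
side mint [234.8 189.3] [ 17  13 175] [0.5543 0.0362 0.036 ]
side pink [274.  146.5] [ 15  10 128] [0.6724 0.0966 0.036 ]
side amber [321.3 203.1] [ 18  13 187] [ 0.6718 -0.0651  0.036 ]
dist 0.16173741998979524 yaw -0.20516608237280717
rack0 [0.60611489 0.01597029]
(345, 810, 3) (460, 810, 3)
```

View pics/ov.png

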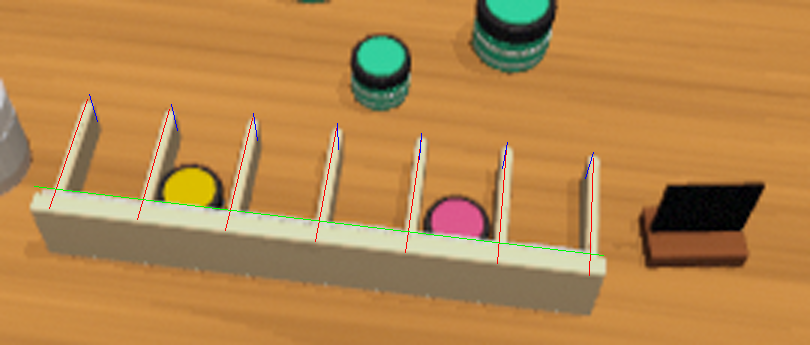

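View pics/ov2.png

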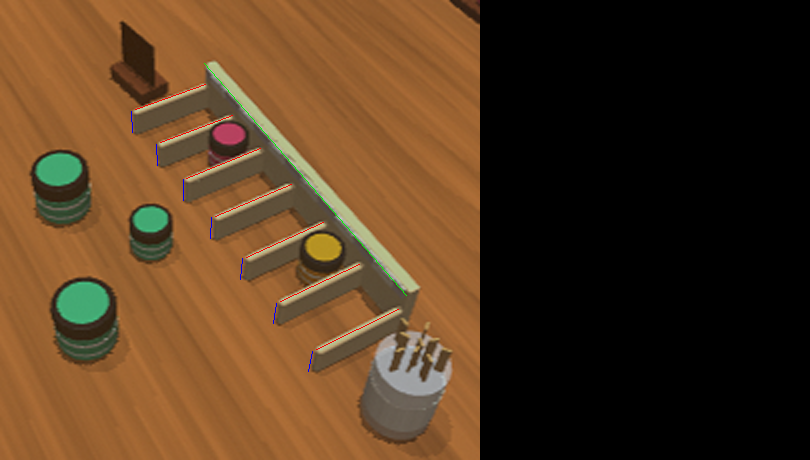

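Fit agrees to about 2 mm in both views: rack origin ≈ (0.605, 0.016), yaw ≈ 0, jar_mint ≈ (0.554, 0.037). I'm moving above divider_a with closed fingers, turning the jaws along world y.

```bash
python3 -m inch '[[[-155,60,-508],[0,-0.39,0],0],[[-155,60,-508],[0,-0.39,0],0],[[-155,60,-508],[0,-0.39,0],0],[[-155,60,-508],[0,-0.39,0],0],[[-155,60,-508],[0,-0.39,0],0],[[-155,60,-508],[0,-0.39,0],0],[[-155,60,-508],[0,-0.39,0],0],[[-155,60,-508],[0,-0.39,0],0],[[-155,60,-508],[0,-0.39,0],0],[[-155,60,-508],[0,-0.39,0],0],[[-155,60,-508],[0,-0.39,0],0],[[-155,60,-508],[0,-0.39,0],0],[[-155,60,-508],[0,-0.39,0],0],[[-155,60,-508],[0,-0.39,0],0],[[-155,60,-508],[0,-0.39,0],0],[[-155,60,-508],[0,-0.39,0],0],[[-155,60,-508],[0,-0.39,0],0],[[-155,60,-508],[0,-0.39,0],0]]' 20; python3 -c "
from h import *
o=bot.get_obs();print(o['q'].round(1),o['ee_pos'],o['tcp_rot'],o['wrist_force'],o['opening'])"
```

```text
time: 2.7
ee_pos: [0.6198, 0.1728, 0.1716]
tcp_rot: [-90.0, -0.0, 90.1]
wrist_force: [0.4, 0.4, 0.5]
opening: 0.0001
[15.6 17.3 17.7 90.4 -0.  15.5] [0.61976427 0.17275007 0.17155003] [-9.00210128e+01 -5.28579175e-03  9.00513817e+01] [0.35905163 0.39744902 0.54384414] 7.624499782139178e-05
```

```bash
python3 -m inch '[[[0,40,0],[0,0,0],0],[[0,80,0],[0,0,0],0],[[0,110,0],[0,0,0],0],[[0,130,0],[0,0,0],0],[[0,130,0],[0,0,0],0],[[0,130,0],[0,0,0],0]]'; python3 -c "
from h import *
p=bot.camera('side');cv2.imwrite('pics/t1.png',cv2.resize(p['frame'][80:230,170:370,::-1],(800,600)))"
```

```text
time: 3.3
ee_pos: [0.6198, 0.1729, 0.0422]
tcp_rot: [-90.0, -0.0, 90.1]
wrist_force: [-0.1, 1.5, 0.7]
opening: -0.0001
```

View pics/t1.png

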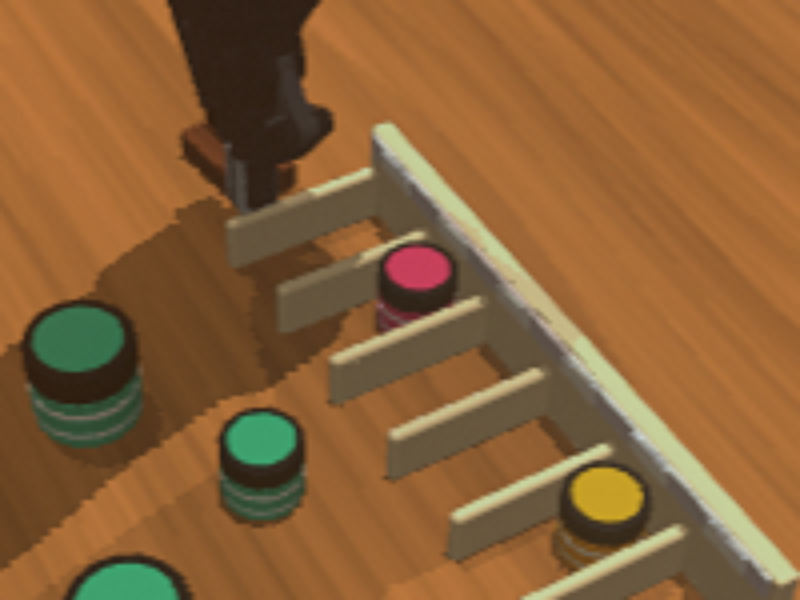

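The closed tip hangs over divider_a's front part at crop (245,205), clear of the card. I'll lower it gently.

```bash
python3 -m inch '[[[0,4,0],[0,0,0],0],[[0,7,0],[0,0,0],0],[[0,9,0],[0,0,0],0],[[0,11,0],[0,0,0],0],[[0,11,0],[0,0,0],0],[[0,11,0],[0,0,0],0]]';python3 -m inch '[[[0,1,0],[0,0,0],0],[[0,1,0],[0,0,0],0]]';python3 -m inch '[[[0,1,0],[0,0,0],0],[[0,1,0],[0,0,0],0]]'
```

```text
time: 3.95
ee_pos: [0.6204, 0.173, 0.0321]
tcp_rot: [-90.1, -0.0, 90.1]
wrist_force: [-0.1, 0.3, -0.2]
opening: 0.0002
time: 4.15
ee_pos: [0.6204, 0.173, 0.031]
tcp_rot: [-90.1, -0.0, 90.1]
wrist_force: [-0.7, 0.1, -0.7]
opening: -0.0003
time: 4.35
ee_pos: [0.6205, 0.173, 0.0301]
tcp_rot: [-90.1, -0.0, 90.1]
wrist_force: [0.6, 0.3, 0.5]
opening: -0.0002
```

```bash
python3 -m inch '[[[0,1,0],[0,0,0],0],[[0,1,0],[0,0,0],0]]';python3 -m inch '[[[0,1,0],[0,0,0],0],[[0,1,0],[0,0,0],0]]'
```

```text
time: 4.55
ee_pos: [0.6205, 0.1731, 0.0299]
tcp_rot: [-90.1, -0.0, 90.1]
wrist_force: [-2.7, -0.3, 5.8]
opening: -0.0001
time: 4.75
ee_pos: [0.6206, 0.1731, 0.0299]
tcp_rot: [-90.2, -0.1, 90.1]
wrist_force: [-3.4, -1.5, 7.5]
opening: -0.0
```

Contact at 7.5 N on divider_a. On to b.

```bash
python3 -m inch '[[[0,-6,0],[0,0,0],0],[[0,-8,0],[0,0,0],0],[[-20,-8,0],[0,0,0],0],[[-40,-8,0],[0,0,0],0],[[-54,-8,0],[0,0,0],0],[[-54,-8,0],[0,0,0],0],[[-54,-5,0],[0,0,0],0],[[-54,-2,0],[0,0,0],0],[[-54,0,0],[0,0,0],0],[[-54,1.5,0],[0,0,0],0],[[-54,1.5,0],[0,0,0],0]]'
```

```text
time: 5.85
ee_pos: [0.6206, 0.1198, 0.0298]
tcp_rot: [-90.2, -0.1, 90.1]
wrist_force: [-4.7, -0.4, 12.1]
opening: -0.0002
```

```bash
python3 -m inch '[[[0,-6,0],[0,0,0],0],[[0,-8,0],[0,0,0],0],[[-20,-8,0],[0,0,0],0],[[-40,-8,0],[0,0,0],0],[[-54,-8,0],[0,0,0],0],[[-54,-8,0],[0,0,0],0],[[-54,-5,0],[0,0,0],0],[[-54,-2,0],[0,0,0],0],[[-54,0,0],[0,0,0],0],[[-54,1.5,0],[0,0,0],0],[[-54,1.5,0],[0,0,0],0]]'
```

```text
time: 6.95
ee_pos: [0.6207, 0.0665, 0.0298]
tcp_rot: [-90.3, -0.1, 90.2]
wrist_force: [-6.0, 0.4, 12.8]
opening: 0.0004
```

All three counted (7 to 13 N each). Now rise, go behind the jar over its top, and open to 10 mm so the two tips cradle it.

```bash
python3 -m inch '[[[0,-25,0],[0,0,0],0],[[0,-50,0],[0,0,0],0],[[0,-50,40],[0,0,0],0],[[-15,-50,80],[0,0,0],10],[[-29,-50,116],[0,0,0],10],[[-29,-50,116],[0,0,0],10],[[-29,-50,116],[0,0,0],10],[[-29,-50,116],[0,0,0],10]]'; python3 - <<'E'
from fit import *
o=bot.get_obs();print(o['ee_pos'],o['opening'])
for n,b in {'scene':[242,174,268,194],'side':[222,180,254,199]}.items():
    p=bot.camera(n)
    try: u,s=dots(p,b,'mint');print(n,u,s,pt(p,*u,.036))
    except Exception as e: print(n,e)
E
```

```text
time: 7.75
ee_pos: [0.5055, 0.0376, 0.0794]
tcp_rot: [-90.3, -0.1, 90.2]
wrist_force: [0.9, -0.5, 1.0]
opening: 0.0099
[0.50545076 0.03759143 0.07942513] 0.009936295448907987
scene [256.58641975 183.39506173] [ 16  12 162] [0.55348812 0.03735763 0.036     ]
side [234.91525424 189.18644068] [ 17  13 177] [0.55455781 0.0363698  0.036     ]
```

```bash
python3 -m inch '[[[0,30,0],[0,0,0],10],[[0,55,0],[0,0,0],10],[[0,67,0],[0,0,0],10],[[0,67,0],[0,0,0],10],[[0,67,0],[0,0,0],10]]'; python3 -c "
from h import *
p=bot.camera('side');cv2.imwrite('pics/t2.png',cv2.resize(p['frame'][110:260,160:360,::-1],(800,600)))"
```

```text
time: 8.35
ee_pos: [0.5063, 0.0378, 0.0128]
tcp_rot: [-90.3, -0.1, 90.2]
wrist_force: [-1.1, -0.3, -0.1]
opening: 0.0099
```

View pics/t2.png

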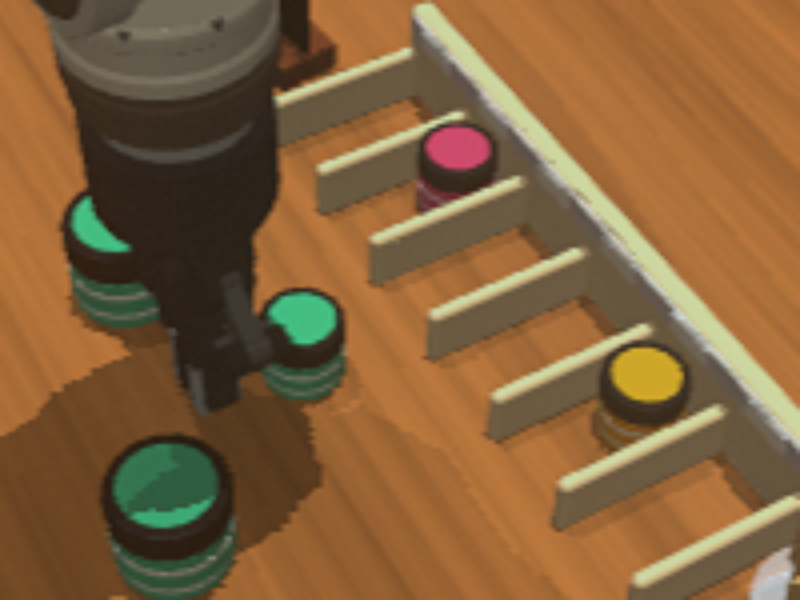

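The tips stand behind the jar, and the knuckle passes above its lid. Now I'll push slowly, drifting toward the gap's centre line.

```bash
python3 -m inch '[[[-1,0,-4],[0,0,0],10],[[-1,0,-8],[0,0,0],10],[[-1,0,-12],[0,0,0],10],[[-1,0,-15],[0,0,0],10],[[-1,0,-18],[0,0,0],10],[[-1,0,-21],[0,0,0],10],[[-0.5,0,-24],[0,0,0],10],[[0,0,-27],[0,0,0],10],[[0.5,0,-30],[0,0,0],10],[[1,0,-33],[0,0,0],10],[[1.5,0,-36],[0,0,0],10],[[2,0,-39],[0,0,0],10],[[2,0,-39],[0,0,0],10],[[2,0,-39],[0,0,0],10]]'; cat > m.py <<'E'
from fit import *
o=bot.get_obs();print(o['ee_pos'].round(4),o['opening'],o['wrist_force'].round(1))
import sys
for n in ['scene','side']:
    p=bot.camera(n)
    c=proj(p,[float(sys.argv[1]),float(sys.argv[2]),.036])
    try: u,s=dots(p,[c[0]-16,c[1]-12,c[0]+16,c[1]+12],'mint');print(n,u.round(1),s,pt(p,*u,.036).round(4))
    except Exception as e: print(n,e)
    if len(sys.argv)>3 and sys.argv[3]==n: x,y=int(c[0])-100,int(c[1])-75;cv2.imwrite(f'pics/{sys.argv[4]}.png',cv2.resize(p['frame'][max(y,0):y+150,x:x+200,::-1],(800,600)))
E
python3 m.py .577 .038
```

```text
time: 9.8
ee_pos: [0.5457, 0.0399, 0.0135]
tcp_rot: [-90.4, -0.1, 90.2]
wrist_force: [0.2, -0.0, 0.6]
opening: 0.0102
[0.5457 0.0399 0.0135] 0.010203380799415409 [ 0.2 -0.   0.6]
scene [256.6 193.3] [ 16  12 156] [0.5777 0.0405 0.036 ]
side [249.6 179.6] [ 9  5 20] [0.5886 0.0438 0.036 ]
```

```bash
python3 -m inch '[[[0.7,0,-2],[0,0,0],10],[[1.4,0,-4],[0,0,0],10],[[2.1,0,-6],[0,0,0],10],[[2.8,0,-8],[0,0,0],10],[[3.5,0,-10],[0,0,0],10],[[3.5,0,-12],[0,0,0],10],[[3.5,0,-12],[0,0,0],10],[[3.5,0,-12],[0,0,0],10]]'; python3 m.py .589 .042 scene t3
```

```text
time: 10.7
ee_pos: [0.5577, 0.0435, 0.0136]
tcp_rot: [-90.4, -0.1, 90.2]
wrist_force: [-0.3, -0.7, 1.0]
opening: 0.0103
[0.5577 0.0435 0.0136] 0.01028284022539494 [-0.3 -0.7  1. ]
scene [257.4 198.4] [ 16  12 159] [0.5895 0.0434 0.036 ]
side [253.6 175.1] [6 3 9] [0.6005 0.05   0.036 ]
```

View pics/t3.png

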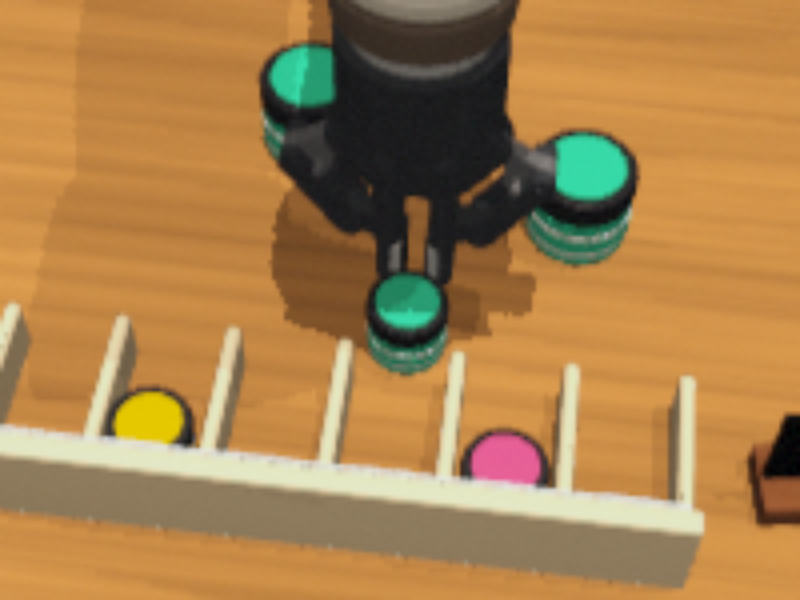

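The jar sits centred between dividers c and d at the mouth, in crop at (405,310). Push straight in.

```bash
python3 -m inch '[[[0,0,-3],[0,0,0],10],[[0,0,-6],[0,0,0],10],[[0,0,-9],[0,0,0],10],[[0,0,-12],[0,0,0],10],[[0,0,-15],[0,0,0],10],[[0,0,-18],[0,0,0],10],[[0,0,-21],[0,0,0],10],[[0,0,-24],[0,0,0],10],[[0,0,-27],[0,0,0],10],[[0,0,-30],[0,0,0],10],[[0,0,-30],[0,0,0],10]]'; python3 m.py .6195 .043
```

```text
time: 11.9
ee_pos: [0.588, 0.0435, 0.0138]
tcp_rot: [-90.4, -0.1, 90.2]
wrist_force: [-0.8, 0.1, 0.4]
opening: 0.0101
[0.588  0.0435 0.0138] 0.01013921224400965 [-0.8  0.1  0.4]
scene [255.6 211.4] [ 16  14 176] [0.6196 0.044  0.036 ]
side attempt to get argmax of an empty sequence
```

```bash
python3 -m inch '[[[0,0,-3],[0,0,0],10],[[0,0,-6],[0,0,0],10],[[0,0,-9],[0,0,0],10],[[0,0,-12],[0,0,0],10],[[0,0,-15],[0,0,0],10],[[0,0,-18],[0,0,0],10],[[0,0,-21],[0,0,0],10],[[0,0,-24],[0,0,0],10],[[0,0,-27],[0,0,0],10],[[0,0,-30],[0,0,0],10],[[0,0,-33],[0,0,0],10],[[0,0,-36],[0,0,0],10],[[0,0,-39],[0,0,0],10],[[0,0,-39],[0,0,0],10]]'; python3 m.py .6585 .043
```

```text
time: 13.4
ee_pos: [0.6271, 0.0437, 0.0141]
tcp_rot: [-90.4, -0.1, 90.2]
wrist_force: [-0.5, -0.9, -0.2]
opening: 0.0097
[0.6271 0.0437 0.0141] 0.009706282743151856 [-0.5 -0.9 -0.2]
scene [253.  229.1] [ 17  15 198] [0.6587 0.0442 0.036 ]
side attempt to get argmax of an empty sequence
```

Now 2 mm steps until the wrist feels the board.

```bash
python3 -m inch '[[[0,0,-2],[0,0,0],10],[[0,0,-4],[0,0,0],10],[[0,0,-6],[0,0,0],10],[[0,0,-8],[0,0,0],10],[[0,0,-8],[0,0,0],10]]'; python3 -m inch '[[[0,0,-1],[0,0,0],10],[[0,0,-2],[0,0,0],10],[[0,0,-2],[0,0,0],10]]';python3 m.py .669 .043
```

```text
time: 14.0
ee_pos: [0.6351, 0.0437, 0.0141]
tcp_rot: [-90.4, -0.1, 90.2]
wrist_force: [0.5, 0.6, -0.2]
opening: 0.0103
time: 14.3
ee_pos: [0.6372, 0.0437, 0.0142]
tcp_rot: [-90.4, -0.1, 90.2]
wrist_force: [-0.5, -0.4, 0.5]
opening: 0.0101
[0.6372 0.0437 0.0142] 0.010090982666287917 [-0.5 -0.4  0.5]
scene [252.3 233.2] [ 17  13 185] [0.6673 0.044  0.036 ]
side attempt to get argmax of an empty sequence
```

```bash
python3 -m inch '[[[0,0,-1],[0,0,0],10],[[0,0,-2],[0,0,0],10],[[0,0,-2],[0,0,0],10]]'; python3 -m inch '[[[0,0,-1],[0,0,0],10],[[0,0,-2],[0,0,0],10],[[0,0,-2],[0,0,0],10]]'
```

```text
time: 14.7
ee_pos: [0.6393, 0.0437, 0.0142]
tcp_rot: [-90.4, -0.1, 90.2]
wrist_force: [0.1, 0.3, -0.5]
opening: 0.01
time: 15.0
ee_pos: [0.6415, 0.0437, 0.0142]
tcp_rot: [-90.4, -0.1, 90.2]
wrist_force: [-0.4, 0.2, -0.2]
opening: 0.0101
```

```bash
python3 -m inch '[[[0,0,-1],[0,0,0],10],[[0,0,-1],[0,0,0],10]]'; python3 -m inch '[[[0,0,-1],[0,0,0],10],[[0,0,-1],[0,0,0],10]]'; python3 m.py .671 .043 scene t4
```

```text
time: 15.2
ee_pos: [0.6426, 0.0437, 0.0142]
tcp_rot: [-90.4, -0.1, 90.2]
wrist_force: [-0.3, -0.5, -1.2]
opening: 0.0101
time: 15.4
ee_pos: [0.6436, 0.0437, 0.0142]
tcp_rot: [-90.4, -0.1, 90.2]
wrist_force: [-0.6, 0.0, -0.9]
opening: 0.0099
[0.6436 0.0437 0.0142] 0.009922070486743883 [-0.6  0.  -0.9]
scene [252.1 234.8] [ 17  11 141] [0.6708 0.0442 0.036 ]
side attempt to get argmax of an empty sequence
```

```bash
python3 -m inch '[[[0,0,-1],[0,0,0],10],[[0,0,-1],[0,0,0],10]]'; python3 -m inch '[[[0,0,-1],[0,0,0],10],[[0,0,-1],[0,0,0],10]]'; python3 -m inch '[[[0,0,-1],[0,0,0],10],[[0,0,-1],[0,0,0],10]]'
```

```text
time: 15.7
ee_pos: [0.6438, 0.0437, 0.0141]
tcp_rot: [-90.3, -0.1, 90.2]
wrist_force: [-5.7, -0.1, 2.9]
opening: 0.0098
time: 15.9
ee_pos: [0.6438, 0.0437, 0.0141]
tcp_rot: [-90.2, -0.1, 90.2]
wrist_force: [-6.9, -0.0, 3.0]
opening: 0.0098
time: 16.1
ee_pos: [0.6438, 0.0437, 0.0142]
tcp_rot: [-90.1, -0.1, 90.2]
wrist_force: [-6.7, -0.5, 4.3]
opening: 0.01
```

View pics/t4.png

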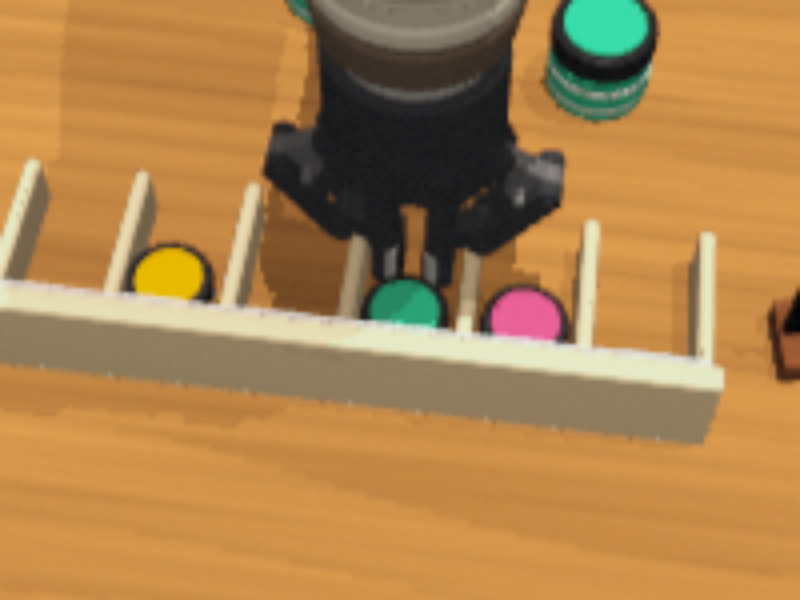

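The jar is firmly against the board (about 7 N, no further travel). Back off, rise and check.

```bash
python3 -m inch '[[[0,0,5],[0,0,0],10],[[0,0,15],[0,0,0],10],[[0,0,30],[0,0,0],10],[[0,0,40],[0,0,0],10],[[0,-40,40],[0,0,0],10],[[0,-80,40],[0,0,0],10],[[0,-120,40],[0,0,0],10],[[0,-160,60],[0,0,0],10],[[0,-160,100],[0,0,0],10],[[0,-160,150],[0,0,0],10],[[0,-160,200],[0,0,0],10],[[0,-160,240],[0,0,0],10],[[0,-160,240],[0,0,0],10],[[0,-160,240],[0,0,0],10]]'; python3 m.py .671 .043 side t5; python3 - <<'E'
from h import *
p=bot.camera('side')
for k in ["jar_pink","jar_amber","card","pot"]: print(k,[ (round(d['confidence'],2),np.round(d['box']).tolist()) for d in bot.search_frame(p,k)[:1]])
E
```

```text
time: 17.5
ee_pos: [0.4033, 0.0427, 0.1744]
tcp_rot: [-90.2, -0.1, 90.2]
wrist_force: [0.0, -0.9, -0.5]
opening: 0.0099
[0.4033 0.0427 0.1744] 0.00994168354935518 [ 0.  -0.9 -0.5]
scene [251.9 234.5] [ 18  12 164] [0.6701 0.0437 0.036 ]
side [289.5 163.6] [ 16  12 151] [0.6742 0.0427 0.036 ]
jar_pink [(0.55, [265.0, 140.0, 286.0, 164.0])]
jar_amber [(0.55, [309.0, 198.0, 329.0, 220.0])]
card [(0.74, [215.0, 89.0, 243.0, 132.0])]
pot [(0.79, [344.0, 240.0, 384.0, 299.0])]
```

View pics/t5.png

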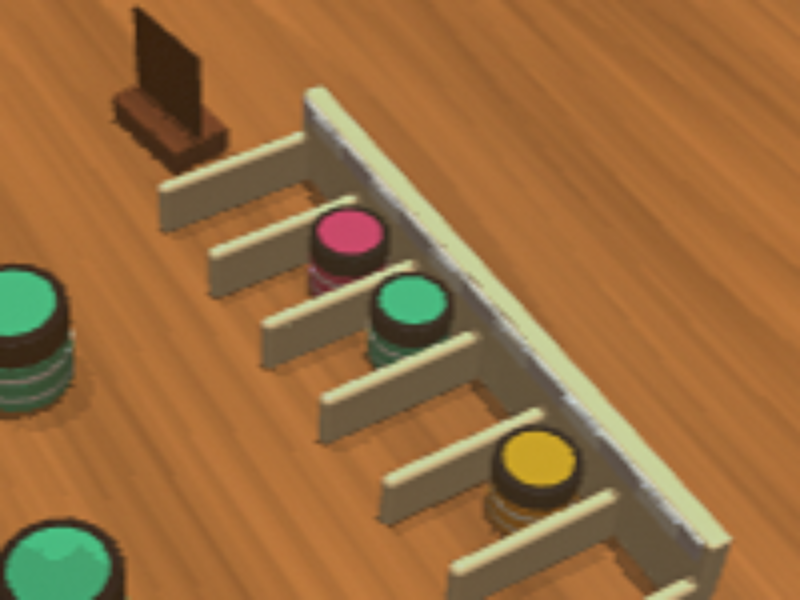

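The mint jar, crop (412,305), stands upright and home in gap 3, in line with the pink and amber jars. The card, pot and other jars are unmoved, and the gripper is clear. Handing in.

```bash
python3 -c "
from workcell import bot
print(bot.job_done())"
```

```text
the job is handed in; nothing more can be done
None
```

The job is handed in: the smallest mint jar is in the third gap from the card's end and pushed fully home.

- **Counting:** the card stands at the rack's +y end. I touched dividers a, b and c in that order with a closed fingertip. The last reading at each was about 7.5, 12 and 13 N.
- **Pushing:** I slid the jar along the counter with the two fingertips 10 mm apart so they cradled it. At the back board the push met about 7 N and the jar went no further.
- **Final position:** after backing off, the side camera put the jar at (0.674, 0.043) and the scene camera at (0.670, 0.044). Relative to the rack, that is about x = 67 mm and y = 27 mm (goal 66 and 27 mm). It looks upright in the picture, which I did not measure.
- **Bystanders:** the pink and amber jars, card and pot were found within a few pixels of where they started (about 1.5 to 2 mm per pixel).
- **Disagreements:** the two cameras differ by about 3 mm in x for both the jar and the rack. The side camera lost sight of the jar during the push, so there I relied on the scene camera and the wrist force.

The run took about 18 s on the robot's clock, against a limit of 61 s.

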